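Set the plate warmer and slide the copper plate onto it

ROBOT

A 7-joint arm with a two-finger parallel gripper is mounted at the origin on the work surface. World frame = base frame: x ahead of the robot, y to its left, z up, the work surface at z = 0. Lengths are in mm, angles in rad, forces in N, time in s.
With the tool pointing down it reaches from about 400 to 900 mm from the base axis. Payload 5.6 kg.
Tool frame: the origin (TCP) lies where the fingers leave the gripper's body, on its centre line; the fingertips stand ahead of it and the grasp point (between the pads) lies 69 mm ahead of it (ctrl.tip_reach is the z of the fingertips in the tool frame, in mm); z points along the fingers, y is the line along which they close (so a half turn about z gives the same grasp; the last joint's range is limited). The gripper opens to 92 mm and grips with 3 to 60 N. Pads are 20 mm wide; open, the fingers measure 128 mm over their backs; the gripper's body (75 mm by 189 mm) begins 69 mm behind the grasp point.
Start: joints at [-1.222, 0.468, -0.012, 1.603, 0.006, 1.071, -0.056], TCP at [248.241, 600.735, 302.692] pointing down, gripper open.
Joint ranges: [-2.53, 2.53], [-0.31, 2.02], [-1.57, 1.55], [0.28, 2.44], [-1.29, 4.43], [0.15, 1.84], [-2.92, 2.92]. Speed limits (rad/s): [2.57, 2.57, 3.14, 3.14, 3.14, 3.14, 3.14].

INTERFACE

Orientations are given as a unit quaternion [w, x, y, z].
In Python, from rig import ctrl, cam gives the robot as it stands (ctrl), with the cameras (cam).
- The arm moves only by the shell command python3 inch.py FILE [OPENING] [FORCE], which reads ROWS from the file FILE. ROWS is a JSON list of rows, 1 to 5 of them, each an object with the fields tx, ty, tz (the shift in mm), yaw (a turn about the tool's z in rad); a field left out counts as zero; each row is the pose to reach, as a shift and turn from the pose commanded when the command began, along the tool's axes at that moment; what a row does not reach only later rows make up. A row lasts 1/12 s, in which the tool goes at most 41.7 mm and 0.125 rad, less where a joint would pass 70% of its speed; a pose out of reach is approached as far as the arm can. OPENING is the finger opening in mm, set as the command begins (- or left out keeps the last). The fingers move at their own pace and stop on an object; FORCE is the grip in N (left out, the last holds). Time passes only in rows, so rows that do not move let the fingers close. It prints the time, the measured TCP pose, the force, the opening and the grip force at its end. Input that does not fit is refused with a message, and nothing moves.
- ctrl.state(): the state, without advancing time (a new reading comes with each control period).
- cam.read_camera(name): name is "scene" or "top" or "wrist"; returns (picture, depth): 480x640x3 uint8, red, green, blue; 480x640 float32, mm along the optical axis (not along the pixel's ray), 0 where there is no reading.
- cam.camera_info(name): a dict with "fovy" (degrees; the focal length in pixels is half the picture's height over the tangent of half this angle, whatever the lens; pixels are square), "cx", "cy" (the principal point, pixels), "k1" (the pictures are not rectified: a ray, as slopes to the right and down, at radius r is drawn at 1 + k1 r^2 times it, then the intrinsics apply), "R" (3x3) and "t" (3): a world point X has camera coordinates R X + t; the wrist camera has in their place "mount" (4x4, takes a point from camera to tool coordinates, whose origin is the TCP and whose axes are the flange's). Camera axes: x right, y down, z forward; pixel columns grow to the right and rows downward; lengths in mm; the calibration is good to about 2 mm. A picture is of the moment at which its call begins: read the wrist's pose just before it. camera_info takes no time and is no camera call.
- ctrl.hand_in(): hands the job in; it is judged then, once.
The state is a dict: "t": time; "joints": joint angles; "joint_velocities": joint speeds; "joint_efforts": joint torques, N m; "tcp_pos": TCP position; "tcp_rot": TCP orientation; "force": force on the tool from outside, world axes, zero at the start; "torque": the same for the moment, N m; "width": finger opening in mm; "grip_force": force on a finger pad.
Only numpy, scipy, OpenCV 4.12 (cv2) and the standard library are available. Lean on these libraries where they do the work, as an engineer would, in place of code of your own. Each camera call takes 0.05 s, during which the arm holds its last target. There are 200 camera calls.

TASK

Bring the hotplate up to inking heat: roll its thermostat thumbwheel by the knurled edge until the red tick on the dial has clicked in at the pointer. Then slide the copper plate, without lifting it, off the wooden jigger onto the hotplate so that the whole plate lies flat on the steel, and leave the other things on the bench where they are.

Things in the scene. Friction and masses are not known exactly. Their poses are not given: they have to be found in the camera images.
- hotplate: Fixed plate warmer: black housing, flat steel deck 280 (x) by 360 (y) by 8 mm, its top 72 mm above the bench. Origin on the bench under the deck's centre; its -x side faces the robot, up to 0.18 rad askew. On that side a grey control box with the thumbwheel: x = -205 to -130 mm, y = -150 to 0 mm, top 65 mm above the bench
- deck (a point): Centre of the steel deck's upper face, 72 mm above the bench; axes as the hotplate's
- wheel (a joint): Thermostat thumbwheel: silver and black knurled disc, 60 mm diameter, 10 mm thick, lying flat on an upright axle that does not give. Joint 0 to 3.142, a stop at each end; ten settings, a click every 20 degrees (0.349 rad, 10.5 mm of edge). It grows (hotter) clockwise seen from above: the front edge runs to the hotplate's +y, the robot's left. The red tick (setting 6) meets the pointer at 2.094
- wheel_front (a point): Foremost (-x) point of the wheel's edge at mid-thickness, 54 mm above the bench, fixed as the wheel turns; axes as the hotplate's. Only this crescent of edge, 12 mm deep, sticks out of the control box, free in front and below. About 1.5 N along the edge passes a click, then the wheel drops into the notch by itself; the edge grips well (friction about 1)
- wheel_axle (a point): Centre of the white dial on the wheel's axle, 59 mm above the bench, 30 mm behind wheel_front, under a fixed clear cover (60 to 63 mm above the bench). The dial has ten ticks, setting 6 long and red; the fixed black pointer lies from here towards the hotplate's +x, just outside the dial
- red_mark (a point): Point on the red tick (18 by 5 mm, from 8 to 26 mm off the axle), 19 mm from the axle at the dial's height; turns with the wheel
- jigger: Fixed wooden box 280 (x) by 300 (y) mm on the robot's right (-y) of the hotplate, about square to it, 4 to 6 mm gap between them; flat top 72.5 mm above the bench, half a millimetre over the deck. Origin on the bench under its centre
- plate: Loose copper plate 130 (x) by 100 (y) by 4 mm, 0.46 kg, rounded edges, lying on the jigger and too wide to grasp. Origin at the centre of its underside. It slides with friction about 0.6
- corner0 (a point): corner of the copper plate at -65 mm x, -50 mm y of the plate's frame, at mid-thickness (2 mm above the underside); a point only
- corner1 (a point): corner of the copper plate at +65 mm x, -50 mm y of the plate's frame, at mid-thickness (2 mm above the underside); a point only
- corner2 (a point): corner of the copper plate at +65 mm x, +50 mm y of the plate's frame, at mid-thickness (2 mm above the underside); a point only
- corner3 (a point): corner of the copper plate at -65 mm x, +50 mm y of the plate's frame, at mid-thickness (2 mm above the underside); a point only
- ink_tin: Bystander: round grey and red ink tin with a steel lid, 75 mm diameter, 50 mm high, on the far left part of the hotplate's deck. Origin: centre of its underside
- zinc_plate: Bystander: small grey zinc plate 60 by 80 by 3 mm on the near left part of the hotplate's deck. Origin: centre of its underside
- brayer: Bystander: black ink roller with a wooden handle on the glass slab at the robot's right, 135 mm wide, 165 mm high
- ink_knife: Bystander: ink knife 210 mm long on the glass slab
- solvent_can: Bystander: white can with a red cap, 60 by 105 by 185 mm, at the robot's left
- chalk_jar: Bystander: glass jar of 68 mm diameter, 85 mm high, at the robot's left

How it is judged (in metres and radians):
On the way, in this order (a step that is already met when the one before it is completed fails the run):
1. the red tick has clicked in at the pointer while the copper plate is still on the jigger (value of joint wheel between 1.9894 and 2.1994 rad and y of plate in the frame of hotplate below -0.18 m), for 0.2 s.
2. the whole copper plate lies on the hotplate's deck (x of corner0 in the frame of hotplate between -0.14 and 0.14 m and y of corner0 in the frame of hotplate between -0.18 and 0.18 m and x of corner1 in the frame of hotplate between -0.14 and 0.14 m and y of corner1 in the frame of hotplate between -0.18 and 0.18 m and x of corner2 in the frame of hotplate between -0.14 and 0.14 m and y of corner2 in the frame of hotplate between -0.18 and 0.18 m and x of corner3 in the frame of hotplate between -0.14 and 0.14 m and y of corner3 in the frame of hotplate between -0.18 and 0.18 m and angle between plate's own z axis and vertical below 0.03 rad and z of plate in the frame of hotplate between 0.069 and 0.0755 m), for 0.2 s.
At the end, for the whole second after the job is handed in: The thumbwheel rests within 0.105 rad (6 degrees) of 2.094, the red tick at the pointer; all four corners of the copper plate lie over the steel deck (within 140 mm in x and 180 mm in y of its centre), the plate flat on it (tilt under 0.03 rad, underside within 3.5 mm of the deck's top) and at rest (all of step 2 and value of joint wheel between 1.9894 and 2.1994 rad and linear speed of plate below 0.01 m/s and velocity of joint wheel between -0.05 and 0.05 rad/s); the robot touches nothing.
It fails at once if the copper plate was lifted more than 15 mm instead of slid (height (world z) of plate above 0.0875 m).
It fails at once if another thing on the bench was moved by more than 20 mm (distance of any of ink_tin, zinc_plate, brayer, ink_knife, solvent_can, chalk_jar from where it was at the start of the episode above 0.02 m).
It also fails if it takes over 72 s, if anything falls off the work surface, if the arm or the gripper's body presses on something with over 40 N, if the wrist force passes 120 N, or if a joint passes its speed limit or range.

## Working session

There is one attempt and no reset: what is moved stays moved. The work goes in short steps, Python scripts to look and compute and a shell command to move; the robot and the scene stay as the last step left them, time stands still between calls to the robot, and variables do not carry over. Pictures are saved under pics/ and viewed, at most 10 in all, crops included, and the job is handed in when it is done.

```bash
ls; mkdir -p pics; cat > h.py <<'E'
import numpy as np,cv2
from rig import ctrl, cam
def K(i):
    f=240/np.tan(np.radians(i["fovy"])/2); return f,i["cx"],i["cy"],i["k1"]
def ext(name,st=None):
    i=cam.camera_info(name)
    if "R" in i: return i,np.array(i["R"]),np.array(i["t"])
    M=np.array(i["mount"]); w,x,y,z=st["tcp_rot"]
    from scipy.spatial.transform import Rotation as Ro
    T=np.eye(4);T[:3,:3]=Ro.from_quat([x,y,z,w]).as_matrix();T[:3,3]=st["tcp_pos"]
    W=np.linalg.inv(T@M); return i,W[:3,:3],W[:3,3]
def ray(i,u,v):
    f,cx,cy,k=K(i); a=np.array([(u-cx)/f,(v-cy)/f]); s=a.copy()
    for _ in range(20): s=a/(1+k*(s@s))
    return np.array([s[0],s[1],1])
def at_z(name,u,v,z,st=None):
    i,R,t=ext(name,st); c=-R.T@t; d=R.T@ray(i,u,v); return c+d*(z-c[2])/d[2]
def proj(name,X,st=None):
    i,R,t=ext(name,st); f,cx,cy,k=K(i); c=R@np.array(X,float)+t; s=c[:2]/c[2]; s=s*(1+k*(s@s)); return s*f+[cx,cy]
def save(im,fn): cv2.imwrite("pics/"+fn,im[:,:,::-1])
E
python3 - <<'E'
from h import *
im,d=cam.read_camera("top");save(im,"top.png");np.save("top.npy",im);np.save("topd.npy",d)
im,d=cam.read_camera("scene");save(im,"scene.png")
for n in("top","scene","wrist"):print(n,cam.camera_info(n))
s=ctrl.state();print(s["t"],s["tcp_rot"],s["tcp_pos"],ctrl.tip_reach)
E
```

```text
inch.py
pics
rig.py
top {'fovy': 49.20306452594344, 'cx': 324.2626811914684, 'cy': 243.20858205327605, 'k1': -0.018040737052626692, 'R': array([[-0.00279455, -0.99999132,  0.00309006],
       [-0.99801319,  0.0025945 , -0.06295193],
       [ 0.06294336, -0.00325984, -0.99801178]]), 't': array([  -4.13860456,  588.63169291, 1641.93473573])}
scene {'fovy': 53.783265077450245, 'cx': 316.29691456982215, 'cy': 238.30470829178287, 'k1': -0.06946331391805986, 'R': array([[-0.30312094,  0.95283   ,  0.0152542 ],
       [ 0.58640803,  0.19912214, -0.78515985],
       [-0.75116131, -0.22905321, -0.61910525]]), 't': array([ 177.53871505, -263.80283995, 1779.06839786])}
wrist {'fovy': 66.73905342199257, 'cx': 316.2566854264305, 'cy': 236.48080327651996, 'k1': 0.010541973639455726, 'mount': array([[-2.76177520e-04, -9.55377803e-01, -2.95386489e-01,
         8.38202719e+01],
       [ 9.99999955e-01, -2.29176774e-04, -1.93736366e-04,
         8.04424936e-01],
       [ 1.17395701e-04, -2.95386529e-01,  9.55377823e-01,
        -8.22194906e+01],
       [ 0.00000000e+00,  0.00000000e+00,  0.00000000e+00,
         1.00000000e+00]])}
0.1 [-1.12891056e-04  1.94681840e-01  9.80866115e-01 -7.95973385e-04] [248.10101493 600.3776141  301.81029692] 88.1
```

View pics/top.png

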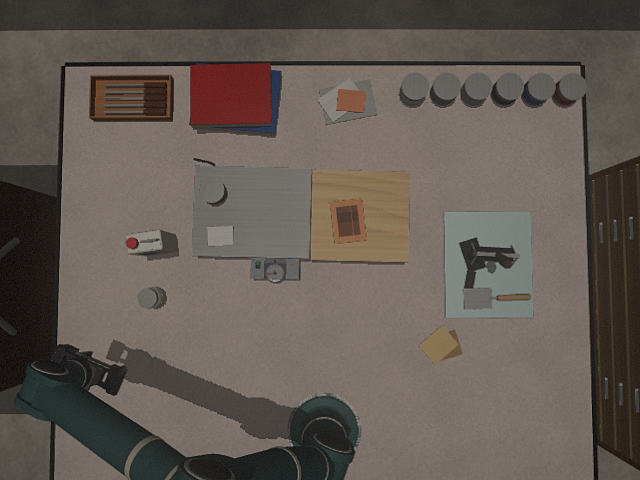

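View pics/scene.png

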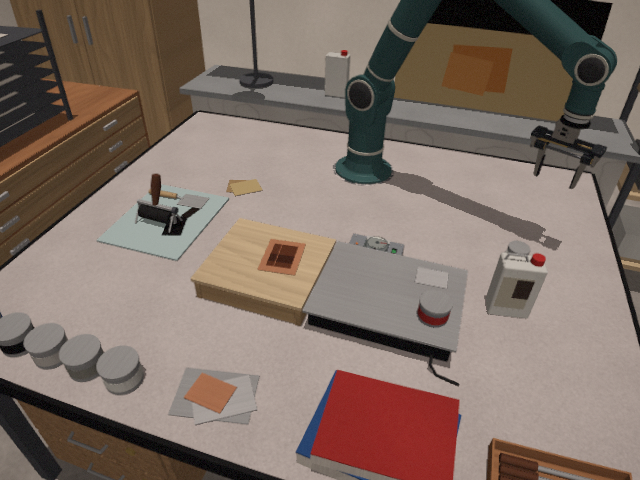

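The top view shows the deck spanning (194,166)–(311,259), the wheel near (275,270) and the plate around (348,220). The tin is at (213,193) and the zinc at (220,235), both in the deck's left half. Next I'll zoom in.

```bash
python3 - <<'E'
from h import *
im=np.load("top.npy");save(cv2.resize(im[150:300,185:425],None,fx=3.33,fy=3.33,interpolation=cv2.INTER_CUBIC),"crop.png")
for n,u,v,z in[("dFL",194,166,72),("dFR",311,168,72),("dNR",311,259,72),("dNL",193,256,72),("wheel",275,270.5,59),("p",348,220,76)]:print(n,at_z("top",u,v,z).round(1))
E
```

```text
dFL [825.9 397.2  72. ]
dFR [818.6  34.8  72. ]
dNR [536.9  35.2  72. ]
dNL [547.  396.5  72. ]
wheel [502.2 146.4  59. ]
p [656.1 -78.5  76. ]
```

View pics/crop.png

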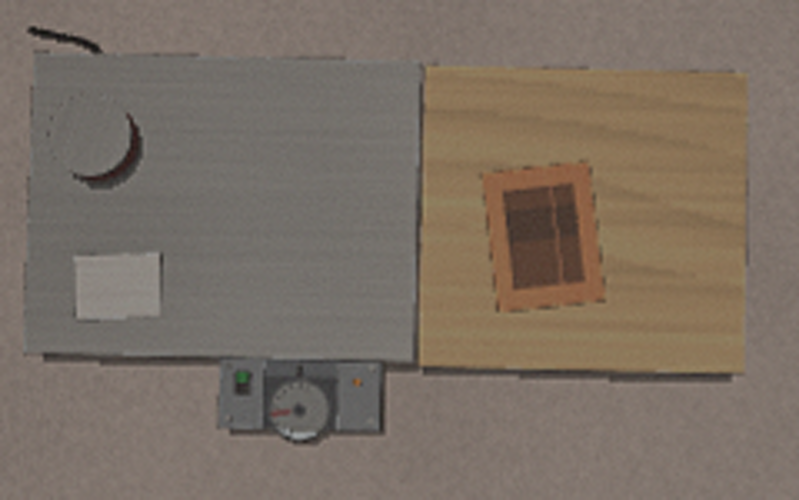

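```bash
cat >> h.py <<'E'
def c2w(x,y,z): return at_z("top",185+(x+.5)/3.33-.5,150+(y+.5)/3.33-.5,z)
def hot():
    D=np.array([c2w(*p,72)[:2] for p in[(35,53),(422,63),(416,361),(25,354)]])
    m=np.array([[140,180],[140,-180],[-140,-180],[-140,180.]])
    c=D.mean(0); z=((D-c)@[1,1j])/1; w=m@[1,1j]; a=np.angle((np.conj(w)*z).sum()); return c,a,D
E
python3 - <<'E'
from h import *
c,a,D=hot();print(c,a,D)
R=np.array([[np.cos(a),-np.sin(a)],[np.sin(a),np.cos(a)]])
P=np.array([c2w(*p,76)[:2] for p in[(482,175),(588,162),(604,301),(499,312)]])
print("plate",P,P.mean(0),(P.mean(0)-c)@R)
ax=c2w(300,411,59)[:2];print("axle",ax,(ax-c)@R,"front",ax-R@[30,0])
J=np.array([c2w(*p,72.5)[:2] for p in[(426,66),(747,73),(744,373),(420,366)]]);print("jig",J)
E
```

```text
[682.75166631 216.4670574 ] -0.023082128960923695 [[827.21370065 393.58958115]
 [816.77428441  33.67556958]
 [539.83278308  39.52022601]
 [547.1858971  399.08285287]]
plate [[ 711.24155293  -21.66612645]
 [ 723.11680342 -119.62751523]
 [ 594.37736643 -133.39154684]
 [ 584.49938576  -36.8451724 ]] [653.30877714 -77.88259023] [ -22.64143293 -294.95078284]
axle [494.31992685 147.15513147] [-186.78182016  -73.6424821 ] front [464.32791827 147.84753385]
jig [[ 813.8426373    29.95291008]
 [ 806.72244688 -268.39372226]
 [ 527.95200868 -261.93112483]
 [ 535.21215102   35.83895501]]
```

```bash
echo '[{"tx":-20,"ty":-21},{"tx":-48,"ty":-50},{"tx":-76,"ty":-79},{"tx":-104,"ty":-108},{"tx":-132,"ty":-138}]' > rows.txt && python3 inch.py rows.txt 0 10; echo '[{"tx":-28,"ty":-29},{"tx":-56,"ty":-58},{"tx":-84,"ty":-88},{"tx":-112,"ty":-117},{"tx":-140,"ty":-147}]' > rows.txt && python3 inch.py rows.txt; echo '[{"tx":-28,"ty":-29,"tz":20,"yaw":-0.12},{"tx":-56,"ty":-58,"tz":40,"yaw":-0.24},{"tx":-76,"ty":-80,"tz":60,"yaw":-0.369},{"tx":-76,"ty":-80,"tz":80,"yaw":-0.369},{"tx":-76,"ty":-80,"tz":80,"yaw":-0.369}]' > rows.txt && python3 inch.py rows.txt
```

```text
t: 0.52
tcp_pos: [317.8, 420.9, 302.2]
tcp_rot: [-0.0, 0.194, 0.981, -0.0]
force: [1.1, 0.6, 1.0]
width: 60.7
grip_force: 0.0
t: 0.93
tcp_pos: [390.9, 231.5, 302.7]
tcp_rot: [-0.0, 0.195, 0.981, 0.0]
force: [0.6, 0.6, -0.1]
width: 27.0
grip_force: 0.0
t: 1.35
tcp_pos: [428.9, 126.0, 218.9]
tcp_rot: [-0.003, 0.014, 1.0, -0.002]
force: [-1.0, 0.0, -0.9]
width: 0.6
grip_force: 0.0
```

```bash
python3 - <<'E'
from h import *
s=ctrl.state();im,d=cam.read_camera("wrist");save(im,"w1.png")
print(s["t"],s["tcp_pos"],s["tcp_rot"],s["force"],s["width"])
c,a,_=hot()
ax=[494.3,147.2,59];print(proj("wrist",ax,s),proj("wrist",[464.3,147.8,54],s))
E
```

```text
1.35 [428.91741557 126.04359906 218.85087599] [-0.00339484  0.01367263  0.9998982  -0.00226353] [-1.03121095  0.01963748 -0.93231762] 0.5904383258592494
[346.80290991 331.19813027] [346.95052019 291.92683805]
```

View pics/w1.png

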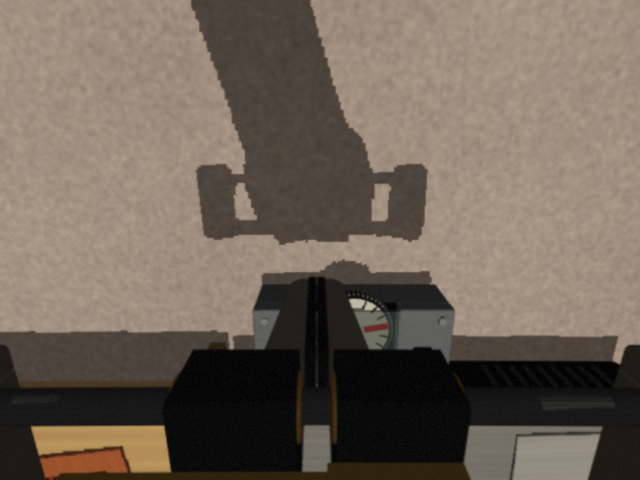

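The red tick at (376,328) points to +y and slightly to -x of the dial centre (347,330). That puts the wheel at about 0.35 rad, so it needs 5 clicks. Next I lower the closed fingers in front of the wheel.

```bash
echo '[{"ty":3,"tz":35},{"ty":6,"tz":65},{"ty":9,"tz":88},{"ty":9,"tz":88}]' > rows.txt && python3 inch.py rows.txt; echo '[{"tx":-5},{"tx":-10},{"tx":-15},{"tx":-18},{"tx":-20}]' > rows.txt && python3 inch.py rows.txt
```

```text
t: 1.73
tcp_pos: [428.7, 141.1, 132.3]
tcp_rot: [-0.003, 0.011, 1.0, -0.001]
force: [-0.2, -0.4, -0.5]
width: 0.5
grip_force: 0.0
t: 2.15
tcp_pos: [452.0, 139.3, 136.0]
tcp_rot: [0.001, 0.012, 1.0, 0.001]
force: [-1.4, -0.5, -0.3]
width: 0.5
grip_force: 0.0
```

```bash
echo '[{"tx":-0.5,"tz":4},{"tx":-1,"tz":6},{"tx":-1,"tz":6}]' > rows.txt && python3 inch.py rows.txt; echo '[{"tx":-1},{"tx":-2},{"tx":-3},{"tx":-4}]' > rows.txt && python3 inch.py rows.txt
```

```text
t: 2.4
tcp_pos: [451.3, 138.8, 128.3]
tcp_rot: [-0.0, 0.012, 1.0, -0.0]
force: [-0.1, -0.2, -0.5]
width: 0.5
grip_force: 0.0
t: 2.73
tcp_pos: [454.2, 138.9, 128.4]
tcp_rot: [-0.002, 0.011, 1.0, -0.0]
force: [-6.6, -0.8, 4.2]
width: 0.6
grip_force: 3.4
```

```bash
echo '[{"ty":5},{"ty":10},{"ty":15},{"ty":20},{"ty":22}]' > rows.txt && python3 inch.py rows.txt;python3 - <<'E'
from h import *
s=ctrl.state();im,d=cam.read_camera("wrist")
save(cv2.resize(im[180:400,220:480],None,fx=3,fy=2.7),"w2.png");print(proj("wrist",[494.3,147.2,59],s)-[220,180],s["force"],s["tcp_pos"])
E
```

```text
t: 3.15
tcp_pos: [454.6, 161.3, 128.2]
tcp_rot: [-0.002, 0.011, 1.0, -0.0]
force: [-5.3, -0.6, 1.3]
width: 0.4
grip_force: 2.5
[ 68.42087028 204.84467401] [-5.32094287 -0.56051206  1.3186263 ] [454.55854161 161.28073123 128.23273167]
```

View pics/w2.png

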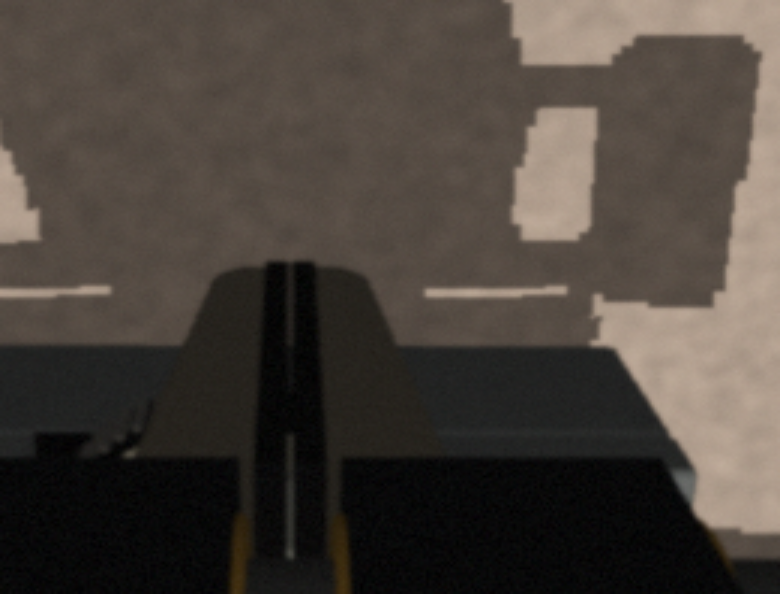

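```bash
echo '[{"tx":10},{"tx":10,"ty":-11},{"tx":10,"ty":-23},{"tx":10,"ty":-23}]' > rows.txt && python3 inch.py rows.txt; echo '[{"tx":-5},{"tx":-9},{"tx":-10.5},{"tx":-10.5}]' > rows.txt && python3 inch.py rows.txt;echo '[{"ty":5},{"ty":10},{"ty":15},{"ty":20},{"ty":22}]' > rows.txt && python3 inch.py rows.txt; echo '[{"tx":30},{"tx":65,"ty":-11,"tz":-30},{"tx":65,"ty":-23,"tz":-60},{"tx":65,"ty":-23,"tz":-60},{"tx":65,"ty":-23,"tz":-60}]' > rows.txt && python3 inch.py rows.txt
cat > look.py <<'E'
from h import *
import sys
s=ctrl.state();im,d=cam.read_camera("top");np.save("t2.npy",im)
def red(im):
    out=[]
    for y in range(255,285):
        for x in range(262,290):
            r,g,b=im[y,x].astype(int)
            if r-max(g,b)>25: out.append(at_z("top",x,y,59)[:2])
    return np.array(out)
c,a,_=hot()
for im in(np.load("top.npy"),im):
    p=red(im)
    if len(p)==0: print("none");continue
    R=np.array([[np.cos(a),-np.sin(a)],[np.sin(a),np.cos(a)]]);v=(p.mean(0)-[494.3,147.2])@R
    ang=np.arctan2(v[1],v[0]);print(len(p),v,"joint~",2.094-ang)
print(s["tcp_pos"],s["t"],s["force"])
save(cv2.resize(im[230:300,230:320],None,fx=7,fy=7,interpolation=cv2.INTER_CUBIC),sys.argv[1])
E
python3 look.py l1.png
```

```text
t: 3.53
tcp_pos: [446.1, 134.9, 128.9]
tcp_rot: [0.001, 0.013, 1.0, -0.001]
force: [0.0, -0.8, 0.2]
width: 0.4
grip_force: 0.0
t: 3.87
tcp_pos: [454.4, 137.5, 128.3]
tcp_rot: [-0.003, 0.011, 1.0, -0.001]
force: [-6.0, -1.0, 6.7]
width: 0.7
grip_force: 3.6
t: 4.28
tcp_pos: [454.6, 160.7, 128.1]
tcp_rot: [-0.003, 0.011, 1.0, -0.0]
force: [-6.2, -0.4, 2.1]
width: 0.5
grip_force: 3.0
t: 4.7
tcp_pos: [392.6, 138.9, 190.5]
tcp_rot: [0.002, 0.012, 1.0, 0.001]
force: [0.7, 1.2, 0.1]
width: 0.8
grip_force: 0.0
7 [-1.4416424  18.03907956] joint~ 0.44345542883288114
7 [17.24698198  7.0899775 ] joint~ 1.7039741692004235
[392.61046373 138.87659929 190.46631822] 4.7 [0.70453335 1.23097717 0.14055067]
```

View pics/l1.png

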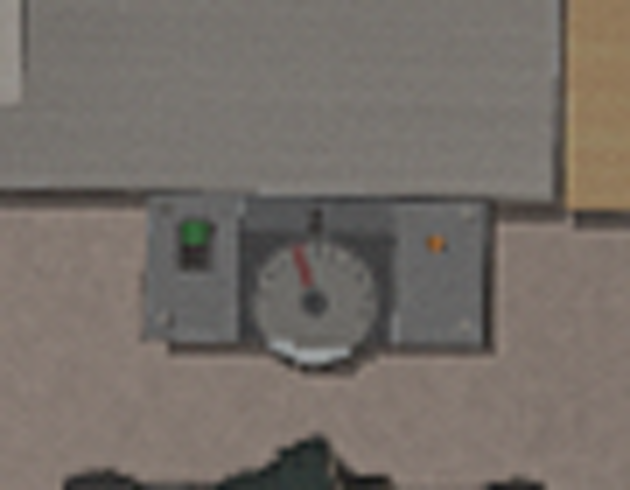

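The tick at (303,265) is about 20° short of the pointer at (316,222), so one click is left.

```bash
echo '[{"ty":3,"tz":30},{"ty":6,"tz":60},{"tx":-25,"ty":6,"tz":60},{"tx":-50,"ty":6,"tz":60},{"tx":-55,"ty":6,"tz":60}]' > rows.txt && python3 inch.py rows.txt; echo '[{"tx":-4},{"tx":-8},{"tx":-10},{"tx":-10}]' > rows.txt && python3 inch.py rows.txt;echo '[{"ty":4},{"ty":8},{"ty":11},{"ty":11}]' > rows.txt && python3 inch.py rows.txt; echo '[{"tx":30},{"tx":65,"tz":-30},{"tx":65,"tz":-60},{"tx":65,"tz":-60},{"tx":65,"tz":-60}]' > rows.txt && python3 inch.py rows.txt
python3 look.py l2.png
```

```text
t: 5.17
tcp_pos: [450.1, 143.4, 127.2]
tcp_rot: [0.001, 0.012, 1.0, -0.0]
force: [1.6, 0.3, 0.8]
width: 0.8
grip_force: 0.0
t: 5.5
tcp_pos: [454.1, 142.8, 127.8]
tcp_rot: [-0.002, 0.011, 1.0, -0.001]
force: [-3.4, -0.1, -3.4]
width: 0.5
grip_force: 1.8
t: 5.83
tcp_pos: [453.9, 154.4, 127.9]
tcp_rot: [-0.002, 0.011, 1.0, -0.0]
force: [-5.5, -0.3, -4.0]
width: 0.2
grip_force: 2.7
t: 6.25
tcp_pos: [392.8, 156.7, 190.9]
tcp_rot: [0.003, 0.011, 1.0, 0.002]
force: [0.3, -0.0, -0.3]
width: 0.3
grip_force: 0.0
7 [-1.4416424  18.03907956] joint~ 0.44345542883288114
10 [18.68767964  1.18273557] joint~ 2.0307947116288867
[392.79356954 156.65464174 190.85868255] 6.25 [ 0.28094565 -0.02291553 -0.25351787]
```

View pics/l2.png

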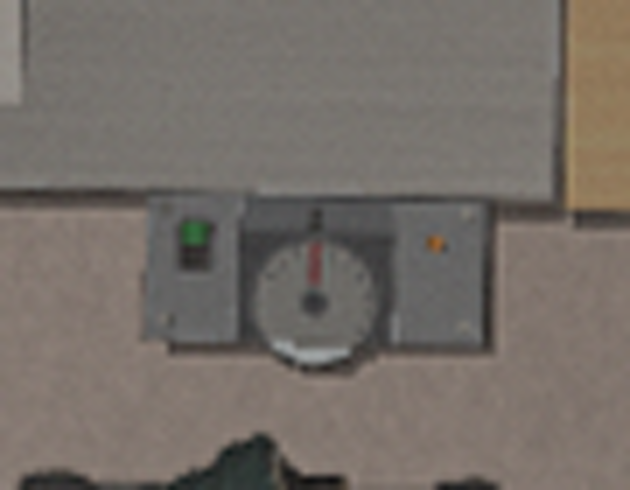

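The red tick is now aligned with the pointer. Next, the plate: I'll travel to a spot behind its -y edge with fingers at 70 mm, then turn the tool.

```bash
echo '[{"tx":-20,"ty":-24,"tz":-20},{"tx":-46,"ty":-55,"tz":-30},{"tx":-72,"ty":-86,"tz":-30},{"tx":-98,"ty":-117,"tz":-30},{"tx":-124,"ty":-148,"tz":-30}]' > rows.txt && python3 inch.py rows.txt 70; echo '[{"tx":-26,"ty":-31},{"tx":-52,"ty":-62},{"tx":-78,"ty":-93},{"tx":-104,"ty":-124},{"tx":-130,"ty":-155}]' > rows.txt && python3 inch.py rows.txt;  echo '[{"tx":-15,"ty":-18,"yaw":-0.12},{"tx":-15,"ty":-18,"yaw":-0.24},{"tx":-15,"ty":-18,"yaw":-0.36},{"tx":-15,"ty":-18,"yaw":-0.48},{"tx":-15,"ty":-18,"yaw":-0.6}]' > rows.txt && python3 inch.py rows.txt; echo '[{"yaw":-0.12},{"yaw":-0.24},{"yaw":-0.36},{"yaw":-0.48},{"yaw":-0.6}]' > rows.txt && python3 inch.py rows.txt;echo '[{"yaw":-0.12},{"yaw":-0.24},{"yaw":-0.37},{"yaw":-0.37}]' > rows.txt && python3 inch.py rows.txt; python3 - <<'E'
from h import *
s=ctrl.state();print(s["joints"],s["force"],s["tcp_pos"])
E
```

```text
t: 6.72
tcp_pos: [513.4, 2.9, 218.0]
tcp_rot: [0.0, 0.011, 1.0, -0.0]
force: [0.7, 0.7, 0.3]
width: 31.6
grip_force: 0.0
t: 7.13
tcp_pos: [639.6, -155.3, 216.9]
tcp_rot: [-0.001, 0.012, 1.0, -0.0]
force: [0.5, 1.0, 0.1]
width: 64.9
grip_force: 0.0
t: 7.55
tcp_pos: [653.2, -172.2, 216.5]
tcp_rot: [-0.001, -0.287, 0.958, 0.0]
force: [0.2, -0.5, 0.4]
width: 69.9
grip_force: 0.0
t: 7.97
tcp_pos: [653.1, -171.6, 216.5]
tcp_rot: [-0.001, -0.556, 0.831, 0.0]
force: [-0.3, -0.7, -0.9]
width: 69.7
grip_force: 0.0
t: 8.3
tcp_pos: [653.3, -172.2, 217.9]
tcp_rot: [0.001, -0.7, 0.714, 0.0]
force: [-0.4, 0.0, -1.1]
width: 69.7
grip_force: 0.0
[ 0.70977758  0.74155265 -0.76347267  1.56433711  0.56051407  1.06470923
  2.92161889] [-0.36758104  0.01593381 -1.11198777] [ 653.29433084 -172.16890266  217.87517643]
```

```bash
for k in 1 2 3 4 5; do echo '[{"yaw":0.12},{"yaw":0.24},{"yaw":0.36},{"yaw":0.48},{"yaw":0.6}]' > rows.txt && python3 inch.py rows.txt|grep tcp; done; echo '[{"yaw":0.12},{"yaw":0.13},{"yaw":0.13}]' > rows.txt && python3 inch.py rows.txt; python3 - <<'E'
from h import *
s=ctrl.state();print(s["joints"],s["force"],s["tcp_pos"],s["tcp_rot"])
i=np.load("t2.npy")
E
```

```text
tcp_pos: [653.1, -172.3, 216.7]
tcp_rot: [0.0, -0.453, 0.892, 0.001]
tcp_pos: [653.2, -172.0, 216.8]
tcp_rot: [-0.0, -0.169, 0.986, 0.001]
tcp_pos: [653.1, -171.9, 216.8]
tcp_rot: [-0.001, 0.129, 0.992, 0.001]
tcp_pos: [653.1, -172.0, 216.7]
tcp_rot: [-0.001, 0.417, 0.909, 0.0]
tcp_pos: [653.1, -172.0, 216.7]
tcp_rot: [-0.001, 0.667, 0.745, -0.0]
t: 10.63
tcp_pos: [653.1, -171.7, 217.2]
tcp_rot: [-0.0, 0.71, 0.704, -0.0]
force: [0.2, 0.2, 1.0]
width: 70.2
grip_force: 0.0
[ 0.23542217  0.59805753 -0.03998573  1.60010276  0.02792581  0.94526847
  0.17654009] [0.20598034 0.22958559 1.048954  ] [ 653.12350953 -171.68811018  217.24086217] [-4.96608057e-04  7.10439148e-01  7.03758342e-01 -4.07668577e-04]
```

```bash
echo '[{"tz":20},{"tz":40},{"tz":51},{"tz":51},{"tz":51}]' > rows.txt && python3 inch.py rows.txt; echo '[{"tz":1},{"tz":2},{"tz":2}]' > rows.txt && python3 inch.py rows.txt;echo '[{"tz":1},{"tz":2},{"tz":2}]' > rows.txt && python3 inch.py rows.txt;echo '[{"tz":1},{"tz":1},{"tz":1}]' > rows.txt && python3 inch.py rows.txt
```

```text
t: 11.05
tcp_pos: [652.9, -171.8, 166.9]
tcp_rot: [-0.001, 0.711, 0.703, -0.0]
force: [-0.3, -0.0, 0.4]
width: 70.0
grip_force: 0.0
t: 11.3
tcp_pos: [653.6, -171.8, 166.6]
tcp_rot: [0.001, 0.711, 0.703, 0.0]
force: [-0.9, 0.3, -0.1]
width: 70.2
grip_force: 0.0
t: 11.55
tcp_pos: [653.1, -171.6, 163.8]
tcp_rot: [0.0, 0.711, 0.703, 0.0]
force: [-0.4, 0.7, 0.1]
width: 69.9
grip_force: 0.0
t: 11.8
tcp_pos: [653.1, -171.7, 162.6]
tcp_rot: [-0.0, 0.711, 0.703, -0.0]
force: [-0.8, 0.0, -0.1]
width: 70.0
grip_force: 0.0
```

```bash
echo '[{"tz":1.2},{"tx":10,"tz":1.2},{"tx":20,"tz":1.2},{"tx":27,"tz":1.2},{"tx":33,"tz":1.2}]' > rows.txt && python3 inch.py rows.txt; echo '[{"tx":6},{"tx":12},{"tx":18},{"tx":24},{"tx":30}]' > rows.txt && python3 inch.py rows.txt; python3 - <<'E'
from h import *
im,d=cam.read_camera("scene");save(im,"s2.png")
E
```

```text
t: 12.22
tcp_pos: [653.5, -136.9, 161.5]
tcp_rot: [-0.0, 0.711, 0.704, -0.0]
force: [-0.8, -1.8, 1.1]
width: 69.9
grip_force: 1.1
t: 12.63
tcp_pos: [654.0, -108.4, 161.5]
tcp_rot: [0.0, 0.712, 0.703, 0.0]
force: [-0.6, -2.2, -0.6]
width: 69.8
grip_force: 1.1
```

View pics/s2.png

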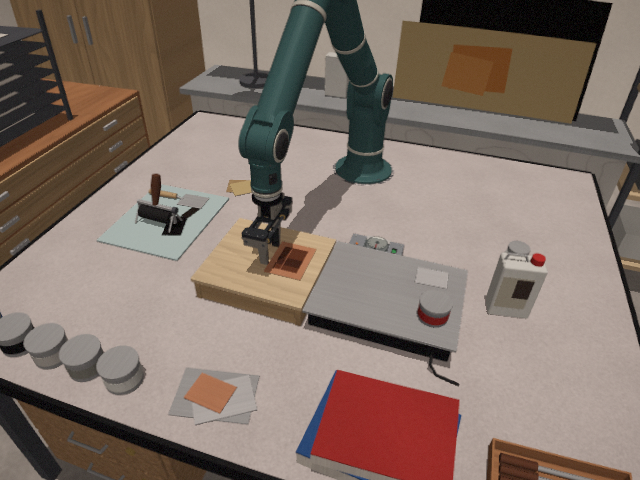

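The plate at (293,261) is sliding flat and square ahead of both fingers, so I'll keep pushing.

```bash
for i in 1; do echo '[{"tx":9},{"tx":19},{"tx":29},{"tx":39},{"tx":49}]' > rows.txt && python3 inch.py rows.txt; echo '[{"tx":10},{"tx":20},{"tx":30},{"tx":40},{"tx":50}]' > rows.txt && python3 inch.py rows.txt;echo '[{"tx":10},{"tx":20},{"tx":30},{"tx":40},{"tx":50}]' > rows.txt && python3 inch.py rows.txt;  echo '[{"tx":8},{"tx":15},{"tx":21},{"tx":25},{"tx":25}]' > rows.txt && python3 inch.py rows.txt; done
```

```text
t: 13.1
tcp_pos: [654.5, -58.2, 161.6]
tcp_rot: [-0.0, 0.711, 0.703, 0.0]
force: [1.0, -2.7, 0.5]
width: 69.6
grip_force: 1.2
t: 13.52
tcp_pos: [655.2, -8.9, 161.7]
tcp_rot: [0.0, 0.711, 0.703, -0.0]
force: [-0.3, -3.6, 1.2]
width: 70.2
grip_force: 1.7
t: 13.93
tcp_pos: [655.6, 41.3, 161.5]
tcp_rot: [-0.0, 0.711, 0.703, -0.0]
force: [-0.2, -3.2, 0.5]
width: 70.1
grip_force: 1.4
t: 14.35
tcp_pos: [655.9, 66.8, 161.5]
tcp_rot: [-0.0, 0.711, 0.703, 0.0]
force: [0.7, 0.7, 0.3]
width: 69.9
grip_force: 0.0
```

Back off, rise and check.

```bash
echo '[{"tx":-10},{"tx":-20},{"tx":-30,"tz":-30},{"tx":-60,"tz":-60},{"tx":-100,"tz":-70}]' > rows.txt && python3 inch.py rows.txt; echo '[{"tx":-40},{"tx":-80},{"tx":-120},{"tx":-120},{"tx":-120}]' > rows.txt && python3 inch.py rows.txt; python3 look.py l3.png; python3 - <<'E'
from h import *
im=np.load("t2.npy");save(cv2.resize(im[150:300,185:425],None,fx=3.33,fy=3.33,interpolation=cv2.INTER_CUBIC),"crop2.png")
E
```

```text
t: 14.77
tcp_pos: [656.4, -32.6, 235.5]
tcp_rot: [0.001, 0.71, 0.705, 0.003]
force: [1.1, 0.1, 0.9]
width: 69.9
grip_force: 0.0
t: 15.18
tcp_pos: [652.1, -160.1, 231.3]
tcp_rot: [0.0, 0.714, 0.7, -0.001]
force: [-0.2, 0.6, -1.0]
width: 70.2
grip_force: 0.0
7 [-1.4416424  18.03907956] joint~ 0.44345542883288114
10 [18.68767964  1.18273557] joint~ 2.0307947116288867
[ 652.09309826 -160.11239109  231.33232476] 15.1833 [-0.2271718   0.59083685 -0.96173202]
```

View pics/crop2.png

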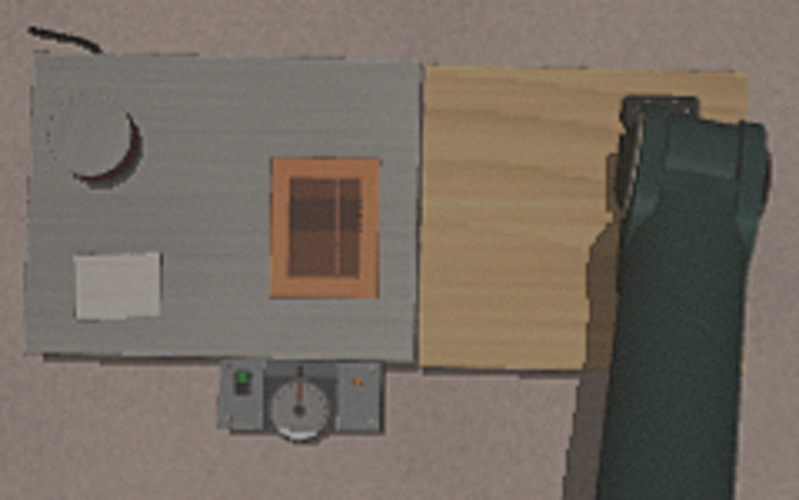

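The plate, (270,158)–(379,298), lies wholly on the deck. The tin and zinc have not moved, and the tick is still at the pointer.

```bash
python3 -c "
from rig import ctrl, cam
print(ctrl.hand_in())"
```

```text
the job is handed in; nothing more can be done
None
```

I turned the thermostat wheel five clicks so its red tick sits at the pointer, then slid the copper plate flat onto the hotplate's deck. In the last picture the tin and zinc plate hadn't moved. The job is handed in, but no verdict was shown, and one joint (the last) briefly read 2.9216 rad against its 2.92 limit, which could count against the run.

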